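Set the parts case's lid and tip the sorted sax parts in

TASK

Raise the stiff lid of the parts case, which was left ajar, until it stands at about 60 degrees from closed, and leave it standing there by itself as a backstop. Then tip up the hinged sorting pan beside the case so that all three saxophone parts slide off it into the case, and let the pan down flat again. Do not knock over or shove the other things on the bench.

Things in the scene. Friction and masses are not known exactly. Their poses are not given: they have to be found in the camera images.
- case: open grey plastic parts case, 180 (x) x 240 (y) x 80 mm high, 5 mm walls, fixed to the bench. Origin: centre of its underside; x points to the hinge side (away from the robot), y to the side that carries the sorting pan, z up. On its +y side a steel foot (6 mm) and a post carry the pan
- lid (a joint): angle of the lid, rad: 0 closed (level), grows as the front edge rises; about 1.05 is 60 degrees. Travel 0 to 1.9. Stiff hinge along the case's y axis on its far (+x) rim: the lid stays where it is left; about 5 N at its edge moves it. It starts slightly ajar
- lid_hinge (a point): point on the lid's hinge line, at mid-width of the lid, on its underside: 90 mm in x, -15 mm in y, 81 mm in z in the case's frame. The lid is a flat aluminium plate without handle, 195 mm from hinge to front edge, 210 mm wide (y -120 to 90 mm of the case), 6 mm thick; closed, it overhangs the case's front wall by 15 mm and leaves a 25 mm gap at the pan's side
- lid_edge (a point): middle of the lid's free front edge, on its underside, 195 mm from the hinge; moves with the lid. Its axes are the lid's: x from the front edge to the hinge, z out of the lid's upper face
- pan (a joint): tipping angle of the pan, rad: 0 level and resting, grows as its tail is lifted; travel 0 to 1.15. It falls back softly when released. The parts start to slide at about 0.45 to 0.65
- pan_pivot (a point): pan's pivot, on the case's +y wall: 120 mm in y, 85 mm in z in the case's frame; the pivot axis is the case's x. The steel pan is 156 mm wide (x), its floor 4 mm thick, from 15 mm inside the case (open spout end) to 165 mm out (tail wall); side and tail walls 26 mm high
- pan_tongue (a point): grasp point on the pan's wooden tongue: 26 mm wide (x), 12 mm thick, sticking out 52 mm level from the tail wall at 91 to 101 mm over the bench when the pan rests. The point lies at its middle, 197 mm in y and 10 mm in z from the pivot, in the pan's frame (moves with the pan). Gripped across x it can swing between the pads as the pan tips
- case_in (a point): centre of the case's inner floor
- key_cup_mid (a point): brass key: round cup 34 mm across with an arm, 76 mm long in all (along its y), 14 mm high, 60 g; starts in the pan. The point is 8 mm over its underside, amid its length
- mouthpiece_mid (a point): black tapering mouthpiece with a brass clamp, 78 mm long (along its y), 27 mm wide and high, 70 g; starts in the pan. The point is 8 mm over its underside
- key_guard_mid (a point): brass key guard: plate 70 x 28 mm with a bar on two posts, 29 mm high, 80 g; starts in the pan. The point is 8 mm over its underside
- spray: bystander: clear spray bottle, 54 mm across, 173 mm tall, upright, origin at centre of its foot. It, the jar and the can stand in any order at two places in front of the case and one at its -y side
- jar: bystander: amber glass jar with steel lid, 64 mm across, 75 mm tall, origin under its centre
- can: bystander: plain metal can, 56 mm across, 110 mm tall, origin under its centre
- rod_block: bystander: wooden block 130 x 80 x 20 mm with upright steel rods up to 148 mm high, origin under its centre
- hammer: bystander: hammer lying flat, origin under its centre
- neck: bystander: bent brass saxophone neck pipe lying flat, about 180 mm long, 28 mm high
- driver: bystander: screwdriver lying flat
- cork: bystander: cork block 90 x 60 x 35 mm
Not all that is in view belongs to the job. What is shaped like the part that bears key_cup_mid but pink is not meant. What is shaped like the part that bears key_guard_mid but white is not meant.

How it is judged:
By the outcome, as a careful person would: the job done as asked, in the order asked, and still so for the second after the job is handed in, with the robot touching nothing.
It also fails if it takes over 67 s, if anything falls off the work surface, if the arm or the gripper's body presses on something with over 40 N, if the wrist force passes 120 N, or if a joint passes its speed limit or range.

ROBOT

A 7-joint arm with a two-finger parallel gripper is mounted at the origin on the work surface. World frame = base frame: x ahead of the robot, y to its left, z up, the work surface at z = 0. Lengths are in m, angles in rad, forces in N, time in s.
With the tool pointing down it reaches from about 0.4 to 0.85 m from the base axis. Payload 10.4 kg.
Tool frame: the origin (TCP) lies at the very end of the fingers, on their centre line; the grasp point (between the pads) lies 19 mm behind it; z points along the fingers, y is the direction in which the jaws open and shut (so a half turn about z gives the same grasp; the last joint's range is limited). The gripper opens to 85 mm and grips with 20 to 120 N. Pads are 22 mm wide; open, the fingers measure 114 mm over their backs; the gripper's body (76 mm by 85 mm) begins 54 mm behind the grasp point. The pads swing forward as they close: fully open they stand 13 mm farther back than shut.
Start: joints at [-1.367, 0.332, -0.065, 1.46, 0.022, 1.35, -0.088], TCP at [0.141, 0.609, 0.231] pointing down, gripper open.
Joint ranges: [-2.6, 2.6], [-0.5, 2.12], [-1.47, 1.34], [0.16, 2.42], [-1.27, 4.41], [0.06, 2.06], [-2.6, 2.6]. Speed limits (rad/s): [2.22, 2.22, 2.79, 2.79, 3.14, 3.14, 3.14].

INTERFACE

Orientations are given as a unit quaternion [x, y, z, w].
In Python, from workcell import get_obs, camera, camera_info, hand_in gives the robot as it stands.
- The arm moves only by the tool move_arm, never from a script. Its argument "moves" is a list of rows, each a list of 3 entries, a list of its own where there are three numbers: the shift along the tool's x, y, z in units of 25 mm (1.0 is 25 mm), then the turn, a rotation vector about the tool's x, y, z in degrees, then the opening, from 0 (shut) to 1 (fully open). A call has 1 to 5 rows; each row shifts and turns the commanded pose from where the row before left it, along the tool's axes as they then stand; what a row does not reach is not made up. A row lasts 1/8 s, in which the tool goes at most 62.5 mm and 10.7 degrees, less where a joint would pass 70% of its speed; a pose out of reach is approached as far as the arm can. A call is refused whole if a number of a shift passes 1 or a number of a turn 10.7, either way. A call with a gripper value outside its range is refused whole. The fingers move at their own pace and stop on an object; "squeeze" is the grip in N (left out, the last holds). Time passes only in rows, so rows that do not move let the fingers close. It gives the time, the measured TCP pose, the force and the opening at its end, in the units of the state.
- get_obs(): the state, without advancing time (a new reading comes with each control period).
- camera(name): name is "scene" or "top"; returns the picture (480x640x3 uint8, red, green, blue); there is no depth.
- camera_info(name): a dict with "fx", "fy", "cx", "cy" (pixels), "origin" and "rotation" of the camera in the world. Camera axes: x right, y down, z forward; pixel columns grow to the right and rows downward; lengths in m; the calibration is good to about 2 mm. A picture is of the moment at which its call begins. camera_info takes no time and is no camera call.
- hand_in(): hands the job in, once; it reports no verdict.
The state is a dict: "clock": time; "joint_pos": joint angles; "joint_velocities": joint speeds; "tau": joint torques, N m; "position": TCP position; "ee_rot": TCP orientation; "ft_force": force on the tool from outside, world axes, zero at the start; "torque": the same for the moment, N m; "grip_width": opening from 0.0 (shut) to 1.0 (fully open).
Only numpy, scipy, OpenCV 4.12 (cv2) and the standard library are available. Lean on these libraries where they do the work, as an engineer would, in place of code of your own. Each camera call takes 0.05 s, during which the arm holds its last target. There are 200 camera calls.

## Working session

There is one attempt and no reset: what is moved stays moved. The work goes in short steps, Python scripts to look and compute and a tool call to move; the robot and the scene stay as the last step left them, time stands still between calls to the robot, and variables do not carry over. Pictures are saved under pics/ and viewed, about 8 in all and at most 12, crops included, and the job is handed in when it is done.

Besides the shell and the picture viewer there is one more tool, called after "Request:" as name([rows], argument=value, ...), one row to a line, values as JSON. move_arm: Moves the arm, as the interface text tells. Its arguments: {"type":"object","properties":{"moves":{"type":"array","items":{"type":"array"}},"squeeze":{"type":"number"}},"required":["moves"]}

```bash
ls; mkdir -p pics; python3 - <<'E'
from workcell import *
import cv2,numpy as np
for n in("scene","top"):
    im=camera(n); cv2.imwrite(f"pics/{n}0.png",im[:,:,::-1]); i=camera_info(n); print(n,{k:np.round(v,4).tolist() for k,v in i.items()})
o=get_obs();print({k:np.round(v,3).tolist() for k,v in o.items()})
E
```

```text
pics
scene {'fx': 481.9083, 'fy': 481.9083, 'cx': 314.5524, 'cy': 245.1103, 'origin': [1.0239, -0.8296, 0.9741], 'rotation': [0.8863, 0.2419, -0.112, -0.3787]}
top {'fx': 518.7055, 'fy': 518.7055, 'cx': 314.999, 'cy': 238.3308, 'origin': [0.3735, -0.0434, 1.2842], 'rotation': [-0.7022, 0.7081, -0.0429, 0.0608]}
{'clock': 0.1, 'joint_pos': [-1.367, 0.333, -0.065, 1.461, 0.022, 1.35, -0.089], 'joint_velocities': [0.0, -0.001, -0.001, -0.002, -0.0, -0.002, 0.0], 'tau': [0.002, -62.674, 0.05, -39.243, 0.016, 0.007, 0.0], 'position': [0.14, 0.609, 0.231], 'ee_rot': [0.113, 0.994, -0.001, -0.0], 'ft_force': [0.31, -0.435, 0.105], 'torque': [0.064, 0.028, 0.039], 'grip_width': 0.997}
```

View pics/scene0.png

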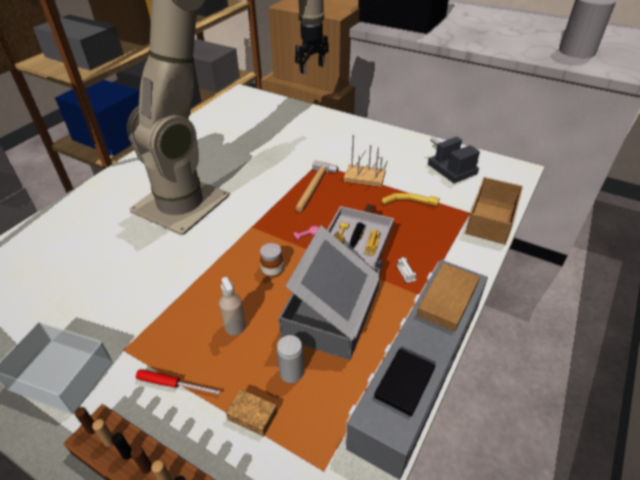

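View pics/top0.png

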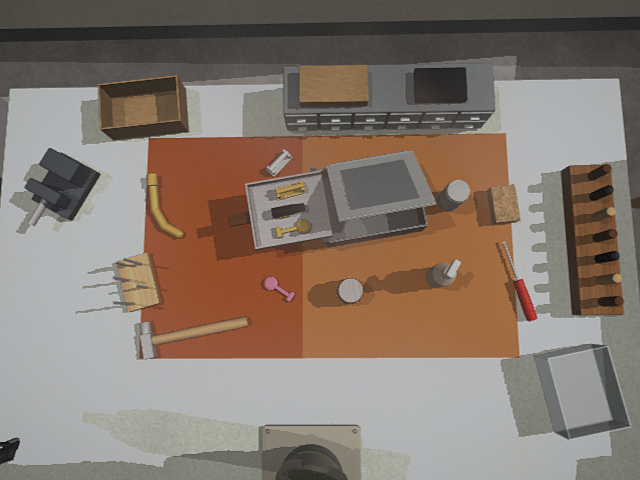

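The top view has +x up and +y to the left. The case is at about (335,205) px with the lid ajar. The pan is at about (288,210) with three parts in it, and its tongue is at about (238,218). The pink key (278,288) and white guard (278,162) lie on the bench and are decoys. Next I'll enlarge the case area.

```bash
python3 - <<'E'
import cv2,numpy as np
a=cv2.imread("pics/top0.png")[140:270,215:475]; b=cv2.imread("pics/scene0.png")[195:365,265:405]
cv2.imwrite("pics/c1.png",cv2.resize(a,None,fx=3,fy=3,interpolation=cv2.INTER_CUBIC))
cv2.imwrite("pics/c2.png",cv2.resize(b,None,fx=3.5,fy=3.5,interpolation=cv2.INTER_CUBIC))
E
```

```text
(no output)
```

View pics/c1.png

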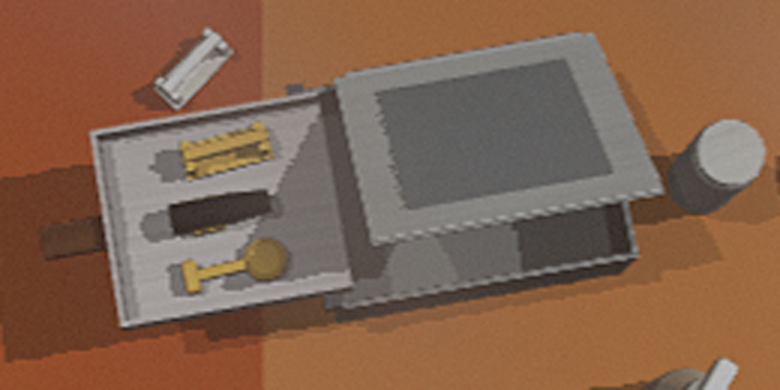

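View pics/c2.png

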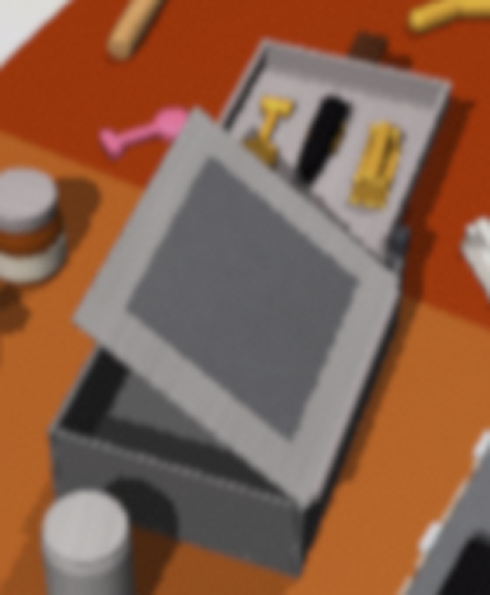

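```bash
cat > h.py <<'E'
import numpy as np
from workcell import *
from scipy.spatial.transform import Rotation as R
I={n:camera_info(n) for n in("scene","top")}
def proj(n,P):
    i=I[n]; c=R.from_quat(i["rotation"]).inv().apply(np.atleast_2d(P)-i["origin"])
    return np.c_[i["fx"]*c[:,0]/c[:,2]+i["cx"],i["fy"]*c[:,1]/c[:,2]+i["cy"]]
def ray(n,uv,z):
    i=I[n]; d=R.from_quat(i["rotation"]).apply([(uv[0]-i["cx"])/i["fx"],(uv[1]-i["cy"])/i["fy"],1]); o=np.array(i["origin"])
    return o+d*(z-o[2])/d[2]
def lidp(s,y,h,q):  # s from hinge to front, h above underside -> case frame
    return np.array([.09-s*np.cos(q)+h*np.sin(q)*1,y,.081+s*np.sin(q)+h*np.cos(q)])
def panp(x,y,z,q): return np.array([x,.12+y*np.cos(q)-z*np.sin(q),.085+y*np.sin(q)+z*np.cos(q)])
def world(p,c): return R.from_euler("z",c[2]).apply(p)+[c[0],c[1],0]
E
cat > fit.py <<'E'
from h import *
from scipy.optimize import least_squares
L=lambda s,y:(lambda q:lidp(s,y,.006,q)); C=lambda *p:(lambda q:np.array(p))
T=[("top",341,220.3,L(.195,.09)),("top",435.7,204.3,L(.195,-.12)),("top",413.3,151,L(0,-.12)),("top",327.3,164.7,L(0,.09)),
("top",427,227.3,C(-.09,-.12,.08)),("top",323.7,242,C(-.09,.12,.08)),("top",245.7,183.7,C(.078,.285,.113)),("top",255.7,248.7,C(-.078,.285,.113)),
("top",229,220.3,C(0,.343,.101)),
("scene",320.7,225.6,L(.195,.09)),("scene",286.4,286.4,L(.195,-.12)),("scene",352.1,339.3,L(0,-.12)),("scene",379.3,275,L(0,.09)),
("scene",279.9,318.4,C(-.09,-.12,.08)),("scene",349.9,359.9,C(.09,-.12,0)),("scene",339.9,206.4,C(-.078,.285,.113)),("scene",393.6,219.3,C(.078,.285,.113))]
def f(p): return np.concatenate([proj(n,world(g(p[3]),p[:3]))[0]-[u,v] for n,u,v,g in T])
s=least_squares(f,[.5,-.05,0.1,.4],loss="soft_l1"); print(np.round(s.x,4)); print(np.round(f(s.x).reshape(-1,2),1).tolist())
c=s.x[:3]
for nm,p in [("hinge",[.09,-.015,.081]),("tongue",panp(0,.197,.01,0)),("edge",lidp(.195,-.015,0,s.x[3]))]: print(nm,world(np.array(p),c).round(3))
# bystanders: top faces in top view
for nm,uv,z in [("jar",(350,290),.075),("can",(457.5,191),.110),("spray",(442,274),.10)]:
    w=ray("top",uv,z); print(nm,w.round(3),"case frame",R.from_euler("z",-c[2]).apply(w-[c[0],c[1],0]).round(3))
E
python3 fit.py
```

```text
[ 0.6488 -0.1475  0.1638  0.6318]
[[-1.3, 0.3], [1.6, -0.6], [0.5, -0.8], [-0.3, 0.6], [1.9, -1.9], [4.2, 0.9], [-0.1, -1.0], [0.1, -0.5], [-2.1, 0.1], [-0.4, -0.2], [-1.2, -0.6], [0.8, -0.1], [-0.1, -0.6], [-2.0, -1.0], [0.2, 0.6], [0.6, -1.2], [0.5, -1.6]]
hinge [ 0.74  -0.148  0.081]
tongue [0.597 0.165 0.095]
edge [ 0.585 -0.173  0.196]
jar [ 0.43  -0.094  0.075] case frame [-0.207  0.089  0.075]
can [ 0.654 -0.343  0.11 ] case frame [-0.027 -0.194  0.11 ]
spray [ 0.464 -0.302  0.1  ] case frame [-0.208 -0.122  0.1  ]
```

The fit is good to about 1 px: case at (0.649, −0.148), yaw 9.4°, lid at about 36°. There's a clear gap between the jar and the spray bottle. I'll push the lid's edge up from the front with closed fingers. The jaw axis will lie along case x, which also suits the tongue grasp later.

```bash
cat >> h.py <<'E'
CASE=np.array([.6488,-.1475,.1638])
def case(p): return R.from_euler("z",-CASE[2]).apply(np.asarray(p)-[CASE[0],CASE[1],0])
def plan(wps,step=1.0):
    """wps in case frame; prints rows that bring the tool there, pointing down with tool y along case x"""
    o=get_obs(); p=np.array(o["position"]); r=R.from_quat(o["ee_rot"])
    goal=R.from_euler("z",CASE[2])*R.from_matrix(np.array([[0,1,0],[1,0,0],[0,0,-1.]]))
    rows=[]
    for w in wps:
        w=world(np.array(w),CASE)
        for _ in range(100):
            d=r.inv().apply(w-p)/.025; t=np.degrees((r.inv()*goal).as_rotvec())
            if abs(d).max()<.03 and abs(t).max()<.5: break
            d=(d/max(1,abs(d).max()/step)).round(2); t=(t/max(1,abs(t).max()/10)).round(1)
            rows.append([d.tolist(),t.tolist()]); p=p+r.apply(d*.025); r=r*R.from_rotvec(t,degrees=True)
    for k in range(0,len(rows),5): print(rows[k:k+5])
def st():
    o=get_obs(); print(round(o["clock"],2),"case",case(o["position"]).round(4),"F",np.round(o["ft_force"],1),"w",round(o["grip_width"],3))
E
python3 - <<'E'
from h import *
W=lambda x,y,z: case([x,y,z])
print(W(.45,.42,.24))
plan([W(.45,.42,.24),[-.125,-.015,.235],[-.125,-.015,.175]])
E
```

```text
[-0.10359763  0.59232189  0.24      ]
[[[-1.0, -0.33, -0.03], [-0.0, 0.0, 10.0]], [[-1.0, -0.15, -0.03], [-0.0, 0.0, 10.0]], [[-1.0, 0.03, -0.02], [-0.0, 0.0, 10.0]], [[-1.0, 0.21, -0.03], [-0.0, 0.0, 10.0]], [[-1.0, 0.4, -0.03], [-0.0, 0.0, 10.0]]]
[[[-1.0, 0.61, -0.03], [-0.0, 0.0, 10.0]], [[-1.0, 0.89, -0.03], [-0.0, 0.1, 7.6]], [[-0.86, 1.0, -0.03], [-0.0, -0.0, 0.0]], [[-0.86, 1.0, -0.04], [-0.0, -0.0, 0.0]], [[-0.87, 1.0, -0.03], [-0.0, -0.0, 0.0]]]
[[[-0.86, 1.0, -0.04], [-0.0, -0.0, 0.0]], [[-0.87, 1.0, -0.03], [-0.0, -0.0, 0.0]], [[-0.14, 0.17, -0.01], [-0.0, -0.0, 0.0]], [[-1.0, -0.04, 0.01], [-0.0, -0.0, 0.0]], [[-1.0, -0.04, 0.01], [-0.0, -0.0, 0.0]]]
[[[-1.0, -0.04, 0.01], [-0.0, -0.0, 0.0]], [[-1.0, -0.04, 0.01], [-0.0, -0.0, 0.0]], [[-1.0, -0.03, 0.01], [-0.0, -0.0, 0.0]], [[-1.0, -0.04, 0.01], [-0.0, -0.0, 0.0]], [[-1.0, -0.03, 0.01], [-0.0, -0.0, 0.0]]]
[[[-1.0, -0.04, 0.01], [-0.0, -0.0, 0.0]], [[-1.0, -0.03, 0.01], [-0.0, -0.0, 0.0]], [[-1.0, -0.04, 0.01], [-0.0, -0.0, 0.0]], [[-1.0, -0.03, 0.01], [-0.0, -0.0, 0.0]], [[-1.0, -0.04, 0.01], [-0.0, -0.0, 0.0]]]
[[[-1.0, -0.03, 0.01], [-0.0, -0.0, 0.0]], [[-1.0, -0.04, 0.01], [-0.0, -0.0, 0.0]], [[-1.0, -0.03, 0.0], [-0.0, -0.0, 0.0]], [[-1.0, -0.04, 0.01], [-0.0, -0.0, 0.0]], [[-1.0, -0.03, 0.0], [-0.0, -0.0, 0.0]]]
[[[-1.0, -0.04, 0.01], [-0.0, -0.0, 0.0]], [[-1.0, -0.03, 0.0], [-0.0, -0.0, 0.0]], [[-1.0, -0.04, 0.01], [-0.0, -0.0, 0.0]], [[-1.0, -0.03, 0.0], [-0.0, -0.0, 0.0]], [[-1.0, -0.04, 0.01], [-0.0, -0.0, 0.0]]]
[[[-1.0, -0.03, 0.0], [-0.0, -0.0, 0.0]], [[-1.0, -0.04, 0.01], [-0.0, -0.0, 0.0]], [[-0.29, -0.01, -0.0], [-0.0, -0.0, 0.0]], [[-0.0, 0.0, 1.0], [-0.0, -0.0, 0.0]], [[-0.0, 0.0, 1.0], [-0.0, -0.0, 0.0]]]
[[[-0.01, 0.0, 0.4], [-0.0, -0.0, 0.0]]]
```

Request:
move_arm([
  [[-1, -0.33, -0.03], [0, 0, 10], 0],
  [[-1, -0.15, -0.03], [0, 0, 10], 0],
  [[-1, 0.03, -0.03], [0, 0, 10], 0],
  [[-1, 0.21, -0.03], [0, 0, 10], 0],
  [[-1, 0.4, -0.03], [0, 0, 10], 0],
])

```text
clock: 0.72
position: [0.2513, 0.5414, 0.2347]
ee_rot: [0.525, 0.851, -0.0, 0.0]
ft_force: [-0.4, -0.4, -0.6]
grip_width: -0.002
```

Request:
move_arm([
  [[-1, 0.6, -0.03], [0, 0, 10], 0],
  [[-1, 0.9, -0.03], [0, 0, 7.6], 0],
  [[-0.86, 1, -0.03], [0, 0, 0], 0],
  [[-0.86, 1, -0.03], [0, 0, 0], 0],
  [[-0.86, 1, -0.03], [0, 0, 0], 0],
])

```text
clock: 1.35
position: [0.3896, 0.4571, 0.2385]
ee_rot: [0.647, 0.763, -0.0, -0.0]
ft_force: [-0.1, 0.5, -0.1]
grip_width: -0.002
```

Request:
move_arm([
  [[-0.86, 1, -0.03], [0, 0, 0], 0],
  [[-0.86, 1, -0.03], [0, 0, 0], 0],
  [[-1, 0.1, 0], [0, 0, 0], 0],
  [[-1, 0, 0], [0, 0, 0], 0],
  [[-1, 0, 0], [0, 0, 0], 0],
])

```text
clock: 1.98
position: [0.4594, 0.3486, 0.2403]
ee_rot: [0.646, 0.763, -0.0, -0.0]
ft_force: [-0.0, -0.0, 0.2]
grip_width: 0.001
```

Request:
move_arm([
  [[-1, 0, 0], [0, 0, 0], 0],
  [[-1, 0, 0], [0, 0, 0], 0],
  [[-1, 0, 0], [0, 0, 0], 0],
  [[-1, 0, 0], [0, 0, 0], 0],
  [[-1, 0, 0], [0, 0, 0], 0],
])

```text
clock: 2.6
position: [0.4806, 0.2251, 0.2403]
ee_rot: [0.647, 0.763, 0.0, -0.0]
ft_force: [0.2, -0.0, -0.2]
grip_width: 0.006
```

```bash
python3 - <<'E'
from h import *
st(); plan([[-.125,-.015,.235],[-.125,-.015,.175]])
E
```

```text
2.6 case [-0.1052  0.395   0.2403] F [ 0.2 -0.  -0.2] w 0.006
[[[-1.0, -0.05, 0.01], [0.0, -0.0, 0.0]], [[-1.0, -0.05, 0.01], [0.0, -0.0, 0.0]], [[-1.0, -0.05, 0.01], [0.0, -0.0, 0.0]], [[-1.0, -0.05, 0.01], [0.0, -0.0, 0.0]], [[-1.0, -0.05, 0.01], [0.0, -0.0, 0.0]]]
[[[-1.0, -0.05, 0.01], [0.0, -0.0, 0.0]], [[-1.0, -0.05, 0.01], [0.0, -0.0, 0.0]], [[-1.0, -0.05, 0.01], [0.0, -0.0, 0.0]], [[-1.0, -0.05, 0.02], [0.0, -0.0, 0.0]], [[-1.0, -0.05, 0.01], [0.0, -0.0, 0.0]]]
[[[-1.0, -0.05, 0.02], [0.0, -0.0, 0.0]], [[-1.0, -0.05, 0.01], [0.0, -0.0, 0.0]], [[-1.0, -0.04, 0.02], [0.0, -0.0, 0.0]], [[-1.0, -0.05, 0.01], [0.0, -0.0, 0.0]], [[-1.0, -0.04, 0.02], [0.0, -0.0, 0.0]]]
[[[-1.0, -0.05, 0.01], [0.0, -0.0, 0.0]], [[-0.4, -0.02, 0.01], [0.0, -0.0, 0.0]], [[-0.0, 0.0, 1.0], [0.0, -0.0, 0.0]], [[-0.0, 0.0, 1.0], [0.0, -0.0, 0.0]], [[-0.0, 0.0, 0.4], [0.0, -0.0, 0.0]]]
```

Request:
move_arm([
  [[-1, -0.05, 0], [0, 0, 0], 0],
  [[-1, -0.05, 0], [0, 0, 0], 0],
  [[-1, -0.05, 0], [0, 0, 0], 0],
  [[-1, -0.05, 0], [0, 0, 0], 0],
  [[-1, -0.05, 0], [0, 0, 0], 0],
])

```text
clock: 3.22
position: [0.4946, 0.1007, 0.2403]
ee_rot: [0.647, 0.763, 0.0, -0.0]
ft_force: [0.3, 0.8, 0.6]
grip_width: 0.002
```

Request:
move_arm([
  [[-1, -0.05, 0], [0, 0, 0], 0],
  [[-1, -0.05, 0], [0, 0, 0], 0],
  [[-1, -0.05, 0], [0, 0, 0], 0],
  [[-1, -0.05, 0], [0, 0, 0], 0],
  [[-1, -0.05, 0], [0, 0, 0], 0],
])

```text
clock: 3.85
position: [0.5087, -0.0236, 0.2403]
ee_rot: [0.647, 0.763, 0.0, -0.0]
ft_force: [1.3, 0.2, -0.5]
grip_width: -0.001
```

Request:
move_arm([
  [[-1, -0.05, 0], [0, 0, 0], 0],
  [[-1, -0.05, 0], [0, 0, 0], 0],
  [[-1, -0.05, 0], [0, 0, 0], 0],
  [[-1, -0.05, 0], [0, 0, 0], 0],
  [[-1, -0.05, 0], [0, 0, 0], 0],
])

```text
clock: 4.47
position: [0.5228, -0.1478, 0.2403]
ee_rot: [0.647, 0.763, 0.0, -0.0]
ft_force: [1.1, -0.5, 0.5]
grip_width: 0.003
```

Request:
move_arm([
  [[-1, -0.05, 0], [0, 0, 0], 0],
  [[-0.4, 0, 0], [0, 0, 0], 0],
  [[0, 0, 1], [0, 0, 0], 0],
  [[0, 0, 1], [0, 0, 0], 0],
  [[0, 0, 0.6], [0, 0, 0], 0],
])

```text
clock: 5.1
position: [0.5272, -0.1805, 0.1741]
ee_rot: [0.646, 0.763, -0.0, -0.001]
ft_force: [-0.0, 1.0, -0.0]
grip_width: -0.003
```

```bash
python3 - <<'E'
from h import *
st()
for q in (.63,.7,.8,.9,1.0,1.05,1.1): print(q, lidp(.195,-.015,0,q).round(4))
E
```

```text
5.1 case [-0.1253 -0.0127  0.1741] F [-0.  1. -0.] w -0.003
0.63 [-0.0676 -0.015   0.1959]
0.7 [-0.0591 -0.015   0.2066]
0.8 [-0.0459 -0.015   0.2209]
0.9 [-0.0312 -0.015   0.2337]
1.0 [-0.0154 -0.015   0.2451]
1.05 [-0.007  -0.015   0.2501]
1.1 [ 0.0015 -0.015   0.2548]
```

Request:
move_arm([
  [[0, 1, 0], [0, 0, 0], 0],
  [[0, 0.5, 0], [0, 0, 0], 0],
  [[0, 0.2, 0], [0, 0, 0], 0],
])

```text
clock: 5.48
position: [0.5702, -0.1739, 0.1754]
ee_rot: [0.647, 0.763, -0.0, 0.0]
ft_force: [-0.9, -0.2, -0.2]
grip_width: -0.001
```

Request:
move_arm([
  [[0, 0.2, -0.1], [0, 0, 0], 0],
  [[0, 0.2, -0.15], [0, 0, 0], 0],
])

```text
clock: 5.72
position: [0.5767, -0.1732, 0.1812]
ee_rot: [0.647, 0.762, -0.002, -0.002]
ft_force: [-16.8, 1.0, 8.9]
grip_width: 0.002
```

```bash
python3 - <<'E'
from h import *
st()
E
```

```text
5.72 case [-0.0753 -0.0136  0.1812] F [-16.8   1.    8.9] w 0.002
```

Request:
move_arm([
  [[0, 0.2, -0.3], [0, 0, 0], 0],
  [[0, 0.2, -0.3], [0, 0, 0], 0],
  [[0, 0.2, -0.25], [0, 0, 0], 0],
  [[0, 0.25, -0.25], [0, 0, 0], 0],
  [[0, 0.25, -0.25], [0, 0, 0], 0],
])

```text
clock: 6.35
position: [0.6069, -0.168, 0.2156]
ee_rot: [0.647, 0.763, -0.0, -0.0]
ft_force: [-3.5, -0.3, -2.8]
grip_width: 0.0
```

```bash
python3 - <<'E'
from h import *
import cv2
st()
im=camera("scene"); im2=camera("top")
a=cv2.resize(im[160:380,240:420],None,fx=2,fy=2,interpolation=3); b=cv2.resize(im2[120:270,300:470],None,fx=2,fy=2,interpolation=3)
o=np.zeros((440,720,3),np.uint8); o[:,:360]=a; o[:300,360:700]=b
cv2.imwrite("pics/p1.png",o[:,:,::-1])
E
```

```text
6.35 case [-0.0446 -0.0135  0.2156] F [-3.5 -0.3 -2.8] w 0.0
```

View pics/p1.png

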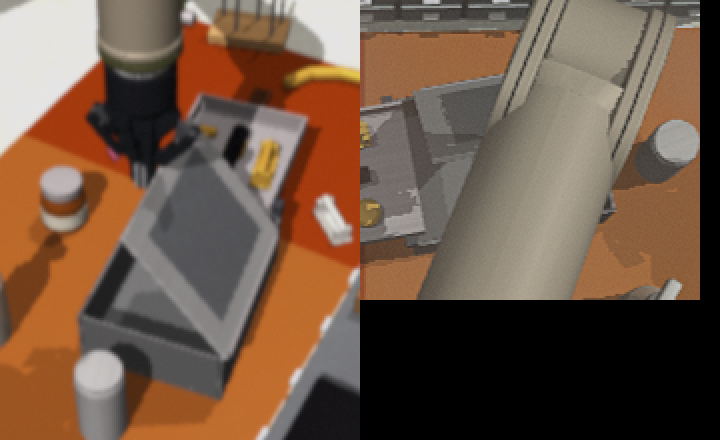

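The lid follows the finger, and from the contact point it's at about 0.9 rad. I'll go on along the arc to 1.05.

Request:
move_arm([
  [[0, 0.25, -0.2], [0, 0, 0], 0],
  [[0, 0.25, -0.2], [0, 0, 0], 0],
  [[0, 0.25, -0.15], [0, 0, 0], 0],
  [[0, 0.15, -0.1], [0, 0, 0], 0],
])

```text
clock: 6.95
position: [0.6293, -0.1642, 0.2318]
ee_rot: [0.647, 0.763, 0.0, 0.0]
ft_force: [-3.4, 0.0, -1.5]
grip_width: 0.001
```

```bash
python3 - <<'E'
from h import *
import cv2
st()
im=camera("scene")
cv2.imwrite("pics/p2.png",cv2.resize(im[195:365,265:405],None,fx=3.5,fy=3.5,interpolation=2)[:,:,::-1])
for q in (.95,1.05,1.15): print(q,[((proj("scene",world(lidp(.195,y,.006,q),CASE))[0]-[265,195])*3.5).round().tolist() for y in (.09,-.12)])
E
```

```text
6.95 case [-0.0219 -0.0133  0.2318] F [-3.4  0.  -1.5] w 0.001
0.95 [[256.0, 75.0], [137.0, 290.0]]
1.05 [[280.0, 69.0], [163.0, 286.0]]
1.15 [[306.0, 65.0], [191.0, 284.0]]
```

View pics/p2.png

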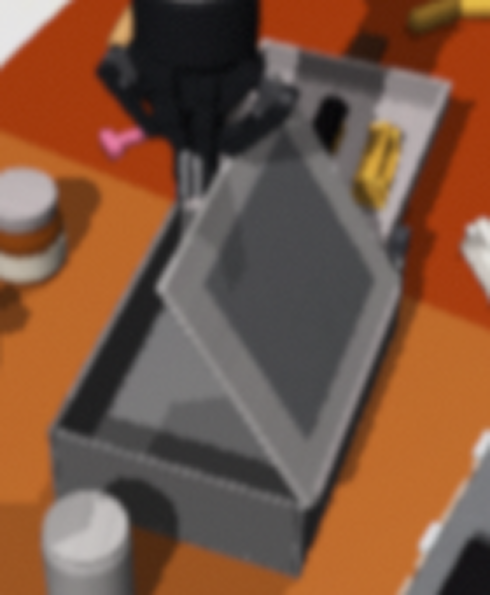

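The near front corner of the lid is at crop (160,286), where the model puts it at (163,286) for 1.05 rad. So the lid stands at about 1.04. I'll back off and go over to the tongue.

Request:
move_arm([
  [[0, -0.8, 0], [0, 0, 0], 0],
  [[0, -1, 0], [0, 0, 0], 0.3],
  [[0, -1, -0.2], [0, 0, 0], 1],
  [[0.5, -0.4, -0.3], [0, 0, 0], 1],
  [[1, 0, 0], [0, 0, 0], 1],
])

```text
clock: 7.62
position: [0.5441, -0.1413, 0.2455]
ee_rot: [0.648, 0.762, 0.001, 0.001]
ft_force: [0.0, -0.2, -0.0]
grip_width: 0.846
```

Request:
move_arm([
  [[1, 0, 0], [0, 0, 0], 1],
  [[1, 0, 0], [0, 0, 0], 1],
  [[1, 0, 0], [0, 0, 0], 1],
  [[1, 0, 0], [0, 0, 0], 1],
  [[1, 0, 0], [0, 0, 0], 1],
])

```text
clock: 8.25
position: [0.5241, -0.0159, 0.2448]
ee_rot: [0.647, 0.763, 0.001, 0.001]
ft_force: [-0.1, -0.4, -0.6]
grip_width: 0.999
```

Request:
move_arm([
  [[1, 0, 0], [0, 0, 0], 1],
  [[1, 0, 0], [0, 0, 0], 1],
  [[1, 0.8, 0], [0, 0, 0], 1],
  [[1, 0.8, 0], [0, 0, 0], 1],
  [[1, 0.8, 0], [0, 0, 0], 1],
])

```text
clock: 8.88
position: [0.5633, 0.1176, 0.2448]
ee_rot: [0.647, 0.763, 0.001, 0.0]
ft_force: [0.2, -0.3, 0.3]
grip_width: 0.996
```

```bash
python3 - <<'E'
from h import *
st(); plan([[0,.317,.24],[0,.317,.077]])
E
```

```text
8.88 case [-0.0411  0.2755  0.2448] F [ 0.2 -0.3  0.3] w 0.996
[[[1.0, 0.99, 0.12], [0.2, -0.1, 0.0]], [[0.66, 0.65, 0.08], [-0.0, 0.0, 0.0]], [[0.0, 0.0, 1.0], [-0.0, 0.0, 0.0]], [[0.0, 0.0, 1.0], [-0.0, 0.0, 0.0]], [[0.0, 0.0, 1.0], [-0.0, 0.0, 0.0]]]
[[[0.0, 0.0, 1.0], [-0.0, 0.0, 0.0]], [[0.0, 0.0, 1.0], [-0.0, 0.0, 0.0]], [[0.0, 0.01, 1.0], [-0.0, 0.0, 0.0]], [[0.0, -0.0, 0.52], [-0.0, 0.0, 0.0]]]
```

Request:
move_arm([
  [[1, 1, 0.1], [0.2, 0, 0], 1],
  [[0.7, 0.65, 0.1], [0, 0, 0], 1],
  [[0, 0, 1], [0, 0, 0], 1],
  [[0, 0, 1], [0, 0, 0], 1],
  [[0, 0, 1], [0, 0, 0], 1],
])

```text
clock: 9.5
position: [0.5964, 0.1655, 0.1639]
ee_rot: [0.647, 0.763, -0.0, -0.001]
ft_force: [0.1, -0.5, -0.2]
grip_width: 1.004
```

Request:
move_arm([
  [[0, 0, 1], [0, 0, 0], 1],
  [[0, 0, 1], [0, 0, 0], 1],
  [[0, 0, 0.8], [0, 0, 0], 1],
  [[0, 0, 0.6], [0, 0, 0], 1],
  [[0, 0, 0], [0, 0, 0], 1],
])

```text
clock: 10.12
position: [0.595, 0.1646, 0.0782]
ee_rot: [0.647, 0.763, -0.002, -0.001]
ft_force: [0.5, 0.4, -0.5]
grip_width: 0.999
```

Request:
move_arm([
  [[0, 0, 0], [0, 0, 0], 0.5],
  [[0, 0, 0], [0, 0, 0], 0.2],
  [[0, 0, 0], [0, 0, 0], 0.2],
  [[0, 0, 0], [0, 0, 0], 0.2],
  [[0, 0, 0], [0, 0, 0], 0.2],
], squeeze=25)

```text
clock: 10.75
position: [0.5954, 0.1647, 0.0795]
ee_rot: [0.647, 0.763, -0.001, -0.001]
ft_force: [-2.4, -0.7, 6.1]
grip_width: 0.299
```

```bash
python3 - <<'E'
from h import *
st()
E
```

```text
10.75 case [-0.0017  0.3167  0.0795] F [-2.4 -0.7  6.1] w 0.299
```

The grip width is 0.30 × 85 = 25.5 mm, which matches the 26 mm tongue. Now the tipping arc.

```bash
python3 - <<'E'
from h import *
q=np.arange(0,1.101,.05); P=np.array([panp(0,.197,.010,a) for a in q]); d=np.diff(P,axis=0)/.025
for a,r in zip(q[1:],d): print(round(a,2),r[1].round(2),-r[2].round(2))
E
```

```text
0.05 -0.03 -0.39
0.1 -0.05 -0.39
0.15 -0.07 -0.39
0.2 -0.09 -0.38
0.25 -0.11 -0.38
0.3 -0.13 -0.37
0.35 -0.14 -0.37
0.4 -0.16 -0.36
0.45 -0.18 -0.35
0.5 -0.2 -0.34
0.55 -0.21 -0.33
0.6 -0.23 -0.32
0.65 -0.25 -0.31
0.7 -0.26 -0.3
0.75 -0.28 -0.28
0.8 -0.29 -0.27
0.85 -0.3 -0.25
0.9 -0.32 -0.24
0.95 -0.33 -0.22
1.0 -0.34 -0.2
1.05 -0.35 -0.19
1.1 -0.36 -0.17
```

Request:
move_arm([
  [[-0.03, 0, -0.39], [0, 0, 0], 0.2],
  [[-0.05, 0, -0.39], [0, 0, 0], 0.2],
  [[-0.07, 0, -0.39], [0, 0, 0], 0.2],
  [[-0.09, 0, -0.38], [0, 0, 0], 0.2],
  [[-0.11, 0, -0.38], [0, 0, 0], 0.2],
])

```text
clock: 11.38
position: [0.5969, 0.1556, 0.1278]
ee_rot: [0.647, 0.763, -0.001, -0.001]
ft_force: [3.1, -2.0, -5.7]
grip_width: 0.297
```

Request:
move_arm([
  [[-0.13, 0, -0.37], [0, 0, 0], 0.2],
  [[-0.14, 0, -0.37], [0, 0, 0], 0.2],
  [[-0.16, 0, -0.36], [0, 0, 0], 0.2],
  [[-0.18, 0, -0.35], [0, 0, 0], 0.2],
  [[0, 0, 0], [0, 0, 0], 0.2],
])

```text
clock: 12.0
position: [0.5995, 0.1404, 0.1641]
ee_rot: [0.647, 0.762, -0.001, -0.001]
ft_force: [0.5, -2.3, -5.5]
grip_width: 0.297
```

```bash
python3 - <<'E'
from h import *
import cv2
st(); print((panp(0,.197,.010,.45)-[0.0017,0.0003,.0155]).round(4))
im=camera("scene")
cv2.imwrite("pics/p3.png",cv2.resize(im[150:365,245:425],None,fx=2.7,fy=2.7,interpolation=2)[:,:,::-1])
E
```

```text
12.0 case [-0.0017  0.2921  0.1641] F [ 0.5 -2.3 -5.5] w 0.297
[-0.0017  0.2927  0.1642]
```

View pics/p3.png

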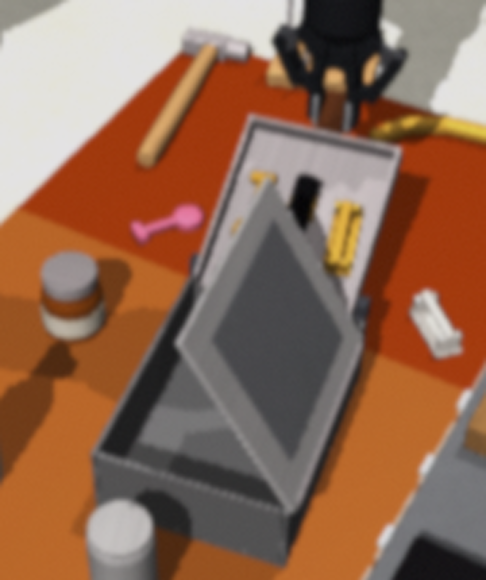

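The pan is up at 0.45 with the parts still on it (crop (262,180), (303,200), (345,237)), and the lid is standing. I'll keep tipping.

Request:
move_arm([
  [[-0.2, 0, -0.34], [0, 0, 0], 0.2],
  [[-0.21, 0, -0.33], [0, 0, 0], 0.2],
  [[-0.23, 0, -0.32], [0, 0, 0], 0.2],
  [[0, 0, 0], [0, 0, 0], 0.2],
  [[0, 0, 0], [0, 0, 0], 0.2],
])

```text
clock: 12.68
position: [0.6021, 0.1252, 0.1882]
ee_rot: [0.647, 0.763, -0.001, -0.001]
ft_force: [-1.1, -3.9, -4.5]
grip_width: 0.295
```

Request:
move_arm([
  [[-0.25, 0, -0.31], [0, 0, 0], 0.2],
  [[0, 0, 0], [0, 0, 0], 0.2],
  [[-0.26, 0, -0.3], [0, 0, 0], 0.2],
  [[0, 0, 0], [0, 0, 0], 0.2],
  [[-0.28, 0, -0.28], [0, 0, 0], 0.2],
])

```text
clock: 13.3
position: [0.6053, 0.1061, 0.2104]
ee_rot: [0.646, 0.763, -0.001, -0.002]
ft_force: [-1.6, -1.9, -6.4]
grip_width: 0.3
```

Request:
move_arm([
  [[-0.29, 0, -0.27], [0, 0, 0], 0.2],
  [[-0.3, 0, -0.25], [0, 0, 0], 0.2],
  [[-0.32, 0, -0.24], [0, 0, 0], 0.2],
  [[-0.33, 0, -0.22], [0, 0, 0], 0.2],
  [[-0.34, 0, -0.2], [0, 0, 0], 0.2],
])

```text
clock: 13.92
position: [0.6119, 0.0665, 0.2404]
ee_rot: [0.647, 0.763, -0.001, -0.002]
ft_force: [-4.6, -1.3, -5.4]
grip_width: 0.302
```

Request:
move_arm([
  [[0, 0, 0], [0, 0, 0], 0.2],
  [[0, 0, 0], [0, 0, 0], 0.2],
  [[0, 0, 0], [0, 0, 0], 0.2],
  [[0, 0, 0], [0, 0, 0], 0.2],
])

```text
clock: 14.42
position: [0.612, 0.0662, 0.2405]
ee_rot: [0.647, 0.763, -0.001, -0.001]
ft_force: [-5.8, -2.1, -3.4]
grip_width: 0.298
```

```bash
python3 - <<'E'
from h import *
import cv2
st(); print((panp(0,.197,.010,1.0)-[0.0017,0.0003,.0155]).round(4))
im=camera("scene"); im2=camera("top")
a=cv2.resize(im[150:365,245:425],None,fx=2.2,fy=2.2,interpolation=2); b=cv2.resize(im2[130:270,210:450],None,fx=1.65,fy=1.65,interpolation=2)
o=np.zeros((473,800,3),np.uint8); o[:a.shape[0],:a.shape[1]]=a; o[:b.shape[0],400:400+b.shape[1]]=b
cv2.imwrite("pics/p4.png",o[:,:,::-1])
E
```

```text
14.43 case [-0.0015  0.2169  0.2405] F [-5.8 -2.1 -3.4] w 0.298
[-0.0017  0.2177  0.2407]
```

View pics/p4.png

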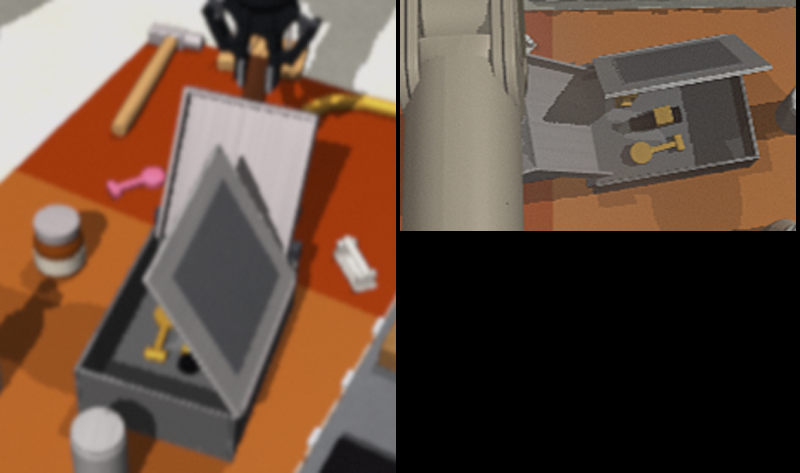

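All three parts are in the case: key at (655,150), mouthpiece at (650,120), and the guard partly hidden by the lid at (627,100). I'll let the pan down along the same arc.

Request:
move_arm([
  [[0.34, 0, 0.2], [0, 0, 0], 0.2],
  [[0.33, 0, 0.22], [0, 0, 0], 0.2],
  [[0.32, 0, 0.24], [0, 0, 0], 0.2],
  [[0.3, 0, 0.25], [0, 0, 0], 0.2],
  [[0.29, 0, 0.27], [0, 0, 0], 0.2],
])

```text
clock: 15.15
position: [0.6054, 0.1059, 0.2114]
ee_rot: [0.647, 0.763, -0.001, -0.001]
ft_force: [-9.0, -0.5, 1.0]
grip_width: 0.301
```

Request:
move_arm([
  [[0.28, 0, 0.28], [0, 0, 0], 0.2],
  [[0.26, 0, 0.3], [0, 0, 0], 0.2],
  [[0.25, 0, 0.31], [0, 0, 0], 0.2],
  [[0.23, 0, 0.32], [0, 0, 0], 0.2],
  [[0.21, 0, 0.33], [0, 0, 0], 0.2],
])

```text
clock: 15.78
position: [0.6001, 0.137, 0.1727]
ee_rot: [0.646, 0.763, -0.001, -0.002]
ft_force: [-8.0, 0.4, 2.2]
grip_width: 0.297
```

Request:
move_arm([
  [[0.2, 0, 0.34], [0, 0, 0], 0.2],
  [[0.18, 0, 0.35], [0, 0, 0], 0.2],
  [[0.16, 0, 0.36], [0, 0, 0], 0.2],
  [[0.14, 0, 0.37], [0, 0, 0], 0.2],
  [[0.13, 0, 0.37], [0, 0, 0], 0.2],
])

```text
clock: 16.4
position: [0.5968, 0.1571, 0.1278]
ee_rot: [0.646, 0.763, -0.001, -0.002]
ft_force: [-7.0, 0.5, -0.3]
grip_width: 0.298
```

Request:
move_arm([
  [[0.11, 0, 0.38], [0, 0, 0], 0.2],
  [[0.09, 0, 0.38], [0, 0, 0], 0.2],
  [[0.07, 0, 0.39], [0, 0, 0], 0.2],
  [[0.05, 0, 0.35], [0, 0, 0], 0.2],
  [[0.03, 0, 0.25], [0, 0, 0], 0.2],
])

```text
clock: 17.02
position: [0.5954, 0.1653, 0.0838]
ee_rot: [0.646, 0.763, -0.001, -0.001]
ft_force: [-5.8, 0.6, 0.2]
grip_width: 0.302
```

```bash
python3 - <<'E'
from h import *
st()
print(case(ray("top",(347.6,190.6),.02)).round(3))
E
```

```text
17.02 case [-0.0017  0.3174  0.0838] F [-5.8  0.6  0.2] w 0.302
[0.04  0.048 0.02 ]
```

Request:
move_arm([
  [[0, 0, 0.1], [0, 0, 0], 0.2],
  [[0, 0, 0.08], [0, 0, 0], 0.2],
  [[0, 0, 0], [0, 0, 0], 0.4],
  [[0, 0, 0], [0, 0, 0], 0.7],
  [[0, 0, 0], [0, 0, 0], 1],
])

```text
clock: 17.65
position: [0.5959, 0.1647, 0.0793]
ee_rot: [0.647, 0.763, -0.001, -0.001]
ft_force: [0.2, -0.3, -0.1]
grip_width: 0.81
```

Request:
move_arm([
  [[0, 0, 0], [0, 0, 0], 1],
  [[0, 0, 0], [0, 0, 0], 1],
  [[0, 0, -0.6], [0, 0, 0], 1],
  [[0, 0, -1], [0, 0, 0], 1],
  [[0, 0, -1], [0, 0, 0], 1],
])

```text
clock: 18.27
position: [0.5958, 0.1646, 0.1458]
ee_rot: [0.647, 0.763, -0.001, -0.001]
ft_force: [-0.8, 1.6, -0.4]
grip_width: 1.001
```

Request:
move_arm([
  [[0, 0, -1], [0, 0, 0], 1],
  [[0, 0, -1], [0, 0, 0], 1],
  [[0, 0, -1], [0, 0, 0], 1],
  [[0.7, -1, -1], [0, 0, 0], 1],
  [[0.7, -1, 0], [0, 0, 0], 1],
])

```text
clock: 18.9
position: [0.5413, 0.1912, 0.2473]
ee_rot: [0.647, 0.762, 0.001, -0.0]
ft_force: [0.2, 0.7, -0.3]
grip_width: 1.0
```

Request:
move_arm([
  [[1, -1, 0], [0, 0, 0], 1],
  [[1, -0.5, 0], [0, 0, 0], 1],
  [[1, 0, 0], [0, 0, 0], 1],
  [[1, 0, 0], [0, 0, 0], 1],
  [[1, 0, 0], [0, 0, 0], 1],
])

```text
clock: 19.52
position: [0.4834, 0.3095, 0.2448]
ee_rot: [0.647, 0.763, -0.001, -0.001]
ft_force: [0.1, 0.2, 1.0]
grip_width: 1.001
```

```bash
python3 - <<'E'
from h import *
import cv2
st()
im=camera("scene"); im2=camera("top")
cv2.imwrite("pics/top5.png",im2[:,:,::-1])
a=cv2.resize(im[150:365,245:425],None,fx=2.2,fy=2.2,interpolation=2); b=cv2.resize(im2[130:270,210:450],None,fx=1.65,fy=1.65,interpolation=2); e=cv2.resize(im2[80:380,60:560],None,fx=.8,fy=.8)
o=np.zeros((473,800,3),np.uint8); o[:a.shape[0],:a.shape[1]]=a; o[:b.shape[0],400:400+b.shape[1]]=b; o[232:232+240,400:800]=e
cv2.imwrite("pics/p5.png",o[:,:,::-1])
E
```

```text
19.52 case [-0.0887  0.4778  0.2448] F [0.1 0.2 1. ] w 1.001
```

View pics/p5.png

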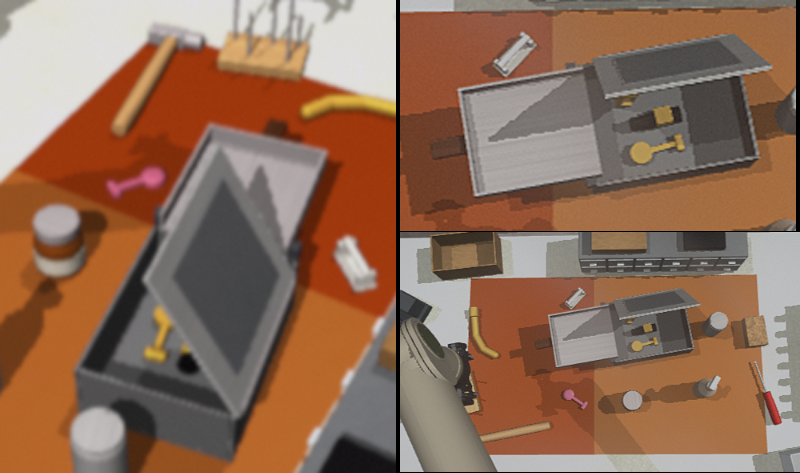

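The pan is flat and empty and all the parts are in the case. The lid corner is at scene pixel (312,277), which is about 1.05 rad, and the bystanders haven't moved.

```bash
python3 -c "
from workcell import *
print(hand_in())"
```

```text
the job is handed in; nothing more can be done
None
```

The job is done and handed in at about 19.5 s of the 67 s allowed; `hand_in()` reports no verdict.

- **Lid:** I pushed its front edge up with closed fingers until it stood at about 60° (1.04–1.05 rad by the model in the camera view). It was still there in the last picture, with the arm clear.
- **Parts:** I gripped the pan's tongue and tipped it to 1.0 rad. The key and the mouthpiece lie in full view in the case. The guard is partly hidden by the lid in the top view; the part that shows lies well inside the case.
- **Pan:** I let it down along the same arc and released it. The last picture shows it empty and flat.
- **Other things on the bench:** Those in view stood where they were in the last picture. The arm hid part of the rod block and hammer in the top view, but the scene view shows the block, its rods and the hammer's head upright and in place.
- **Forces:** The highest wrist force I read was about 19 N, when the lid first broke loose.

No check failed or disagreed.

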